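Put the loose bearings back in their stock trays

TASK

Put the four ball bearings that lie loose on the bench away in the four separate stock trays, matched by size: the smallest bearing in the smallest tray and so on up to the largest in the largest. Set each one down, without dropping it, flat in the middle of its tray; leave the plain spacer ring and the toothed sprocket where they lie.

Things in the scene. Friction and masses are not known exactly. Their poses are not given: they have to be found in the camera images.
- bearing26_mid (a point): The smallest of four ball bearings: a flat round ring of steel with a black seal band between its bright outer and inner race, 26 mm outside diameter, 10 mm bore, 12 mm thick, lying flat and loose on the bench. The point is its centre, half-way up (6 mm over its underside); z is its axis.
- bearing38_mid (a point): The second smallest of four ball bearings: a flat round ring of steel with a black seal band between its bright outer and inner race, 38 mm outside diameter, 17 mm bore, 12 mm thick, lying flat and loose on the bench. The point is its centre, half-way up (6 mm over its underside); z is its axis.
- bearing50_mid (a point): The second largest of four ball bearings: a flat round ring of steel with a black seal band between its bright outer and inner race, 50 mm outside diameter, 26 mm bore, 12 mm thick, lying flat and loose on the bench. The point is its centre, half-way up (6 mm over its underside); z is its axis.
- bearing62_mid (a point): The largest of four ball bearings: a flat round ring of steel with a black seal band between its bright outer and inner race, 62 mm outside diameter, 34 mm bore, 12 mm thick, lying flat and loose on the bench. The point is its centre, half-way up (6 mm over its underside); z is its axis.
- tray90: The smallest of four square open stock trays, black with yellow strips on two opposite rims, fixed to the bench: inside 90 x 90 mm, walls 3 mm thick, floor 3 mm thick, rim 25 mm over the bench. Origin: centre of its underside, on the bench; x and y run along its sides, z up. For the 26 mm bearing. The space inside is limited: opening the fingers just a little is enough to let go.
- tray106: The second smallest of four square open stock trays, black with yellow strips on two opposite rims, fixed to the bench: inside 106 x 106 mm, walls 3 mm thick, floor 3 mm thick, rim 25 mm over the bench. Origin: centre of its underside, on the bench; x and y run along its sides, z up. For the 38 mm bearing. The space inside is limited: opening the fingers just a little is enough to let go.
- tray122: The second largest of four square open stock trays, black with yellow strips on two opposite rims, fixed to the bench: inside 122 x 122 mm, walls 3 mm thick, floor 3 mm thick, rim 25 mm over the bench. Origin: centre of its underside, on the bench; x and y run along its sides, z up. For the 50 mm bearing. The space inside is limited: opening the fingers just a little is enough to let go.
- tray138: The largest of four square open stock trays, black with yellow strips on two opposite rims, fixed to the bench: inside 138 x 138 mm, walls 3 mm thick, floor 3 mm thick, rim 25 mm over the bench. Origin: centre of its underside, on the bench; x and y run along its sides, z up. For the 62 mm bearing. The space inside is limited: opening the fingers just a little is enough to let go.
- spacer: A look-alike that is not a bearing: a plain thin-walled aluminium spacer ring without seal band, 42 mm outside, 34 mm bore, 12 mm high, loose among the bearings; to be left alone. Origin: centre of its underside.
- cog: A look-alike that is not a bearing: a dark steel sprocket with 14 teeth, 59 mm across the teeth, 34 mm bore, 6 mm thick, loose among the bearings; to be left alone. Origin: centre of its underside.
There are look-alikes about, which are no part of the job. What is shaped like the part that bears bearing62_mid but orange is not meant. Leave any blue look-alike of the tray106 alone.

How it is judged:
By the outcome, as a careful person would: the job done as asked, in the order asked, and still so for the second after the job is handed in, with the robot touching nothing.
It also fails if it takes over 112 s, if anything falls off the work surface, if the arm or the gripper's body presses on something with over 40 N, if the wrist force passes 120 N, or if a joint passes its speed limit or range.

ROBOT

A 6-joint arm with a two-finger parallel gripper is mounted at the origin on the work surface. World frame = base frame: x ahead of the robot, y to its left, z up, the work surface at z = 0. Lengths are in m, angles in rad, forces in N, time in s.
With the tool pointing down it reaches from about 0.35 to 0.875 m from the base axis. Payload 15.5 kg.
Tool frame: the origin (TCP) lies between the finger pads; the fingertips stand 19 mm ahead of it and the grasp point (between the pads) is the TCP; x points along the fingers, y is the direction in which the jaws open and shut, and the axes are right-handed (so a half turn about x gives the same grasp; the last joint's range is limited). The gripper opens to 85 mm and grips with 20 to 120 N. Pads are 22 mm wide; open, the fingers measure 114 mm over their backs; the gripper's body (76 mm by 85 mm) begins 54 mm behind the grasp point. The pads swing forward as they close: fully open they stand 13 mm farther back than shut.
Start: joints at [1.081, 0.494, 1.345, -0, 1.302, -0.096], TCP at [0.24, 0.577, 0.25] pointing down, gripper open.
Joint ranges: [-2.91, 2.91], [-0.82, 2.16], [0.22, 2.67], [-1.22, 4.37], [0.12, 2.79], [-3.08, 3.08]. Speed limits (rad/s): [1.89, 1.89, 2.57, 3.01, 3.01, 3.01].

INTERFACE

Orientations are given as a unit quaternion [w, x, y, z].
In Python, from cell import * gives the robot as it stands. The module is installed in compiled form; this text tells all that it offers.
- The arm moves only by the tool drive_tool, never from a script. Its argument "plan" is a list of rows, each a list of 7 numbers: the opening in per cent of the stroke, from 0 (shut) to 100 (fully open), then the shift along the tool's x, y, z in m, then the turn, a rotation vector about the tool's x, y, z in degrees. A call has 1 to 20 rows; each row shifts and turns the commanded pose from where the row before left it, along the tool's axes as they then stand; what a row does not reach is not made up. A row lasts 1/8 s, in which the tool goes at most 62.5 mm and 10.7 degrees, less where a joint would pass 70% of its speed; a pose out of reach is approached as far as the arm can. A call with a gripper value outside its range is refused whole. The fingers move at their own pace and stop on an object; "squeeze" is the grip in N (left out, the last holds). Time passes only in rows, so rows that do not move let the fingers close. It gives the time, the measured TCP pose, the force and the opening at its end, in the units of the state.
- state(): the state, without advancing time (a new reading comes with each control period).
- grab_frame(name): name is "scene" or "top" or "wrist"; returns a dict with "image" (480x640x3 uint8, red, green, blue), "fx", "fy", "cx", "cy" (pixels), "rvec" (rotation vector, rad) and "tvec" (3), from world to camera coordinates, as OpenCV has them. Camera axes: x right, y down, z forward; pixel columns grow to the right and rows downward; lengths in m; the calibration is good to about 2 mm. A picture is of the moment at which its call begins. There is no depth.
- sign_off(): hands the job in, once; it reports no verdict.
Trained networks look in a picture, given as the dict that the camera call returned (one of the last four; its "shot" number tells which), for a name from the list of things; names that differ only in an ending like _2 or _b are one class to them, and where a whole thing is asked for, a point or a joint stands for the part that bears it (a point fixed in the world has none). Each returns a list of dicts, best first, with "score" (0 to 1); they miss things now and then, are a little off and sometimes report something else, mostly with a low value. They report only what shows in the picture. A call takes as long as a camera call. They do not tell look-alikes from the thing itself.
- find_in(picture, target): "centre" ([x, y, z] in m, in world coordinates, good to about 4 mm: the middle of the surface that is visible of it).
The state is a dict: "t": time; "joints": joint angles; "qd": joint speeds; "tau": joint torques, N m; "ee_pos": TCP position; "tcp_rot": TCP orientation; "ft_force": force on the tool from outside, world axes, zero at the start; "torque": the same for the moment, N m; "gripper_width": finger opening in m.
Only numpy, scipy, OpenCV 4.12 (cv2) and the standard library are available. Lean on these libraries where they do the work, as an engineer would, in place of code of your own. Each camera call takes 0.05 s, during which the arm holds its last target.

## Working session

There is one attempt and no reset: what is moved stays moved. The work goes in short steps, Python scripts to look and compute and a tool call to move; the robot and the scene stay as the last step left them, time stands still between calls to the robot, and variables do not carry over. Pictures are saved under pics/ and viewed, and the job is handed in when it is done.

Besides the shell and the picture viewer there is one more tool, called after "Request:" in YAML: its name, and indented under it one key for each argument. drive_tool: Moves the arm, as the interface text tells. Its arguments: {"type":"object","properties":{"plan":{"type":"array"},"squeeze":{"type":"number"}},"required":["plan"]}

```bash
mkdir -p pics
python3 - <<'E'
from cell import *
import cv2
for n in ("scene","top"):
    p=grab_frame(n); cv2.imwrite(f"pics/{n}0.png",p["image"][:,:,::-1])
    print(n,p["fx"],p["cx"],p["cy"],p["rvec"],p["tvec"])
    for t in ["bearing26_mid","bearing38_mid","bearing50_mid","bearing62_mid","tray90","tray106","tray122","tray138","spacer","cog"]:
        print(t,[(round(d["score"],2),[round(float(v),3) for v in d["centre"]]) for d in find_in(p,t)])
s=state(); print({k:s[k] for k in("t","ee_pos","tcp_rot","ft_force","gripper_width")})
E
```

```text
scene 503.4367683416289 328.8317458827968 235.3144153909188 [ 1.39046509  2.42451968 -0.65735153] [ 0.22810213 -0.35952745  1.60879408]
bearing26_mid [(0.37, [0.423, 0.172, 0.01])]
bearing38_mid [(0.64, [0.445, -0.053, 0.014]), (0.16, [0.447, 0.072, 0.008])]
bearing50_mid [(0.78, [0.356, 0.308, 0.013])]
bearing62_mid [(0.78, [0.316, -0.396, 0.01]), (0.73, [0.492, -0.286, 0.012]), (0.52, [0.422, -0.171, 0.009])]
tray90 [(0.87, [0.63, 0.089, 0.005]), (0.77, [0.658, -0.097, -0.0]), (0.74, [0.591, 0.262, 0.003]), (0.73, [0.611, -0.276, 0.004]), (0.66, [0.683, 0.467, 0.002]), (0.48, [0.358, 0.305, 0.009])]
tray106 [(0.87, [0.63, 0.089, 0.005]), (0.77, [0.658, -0.097, -0.0]), (0.74, [0.591, 0.262, 0.003]), (0.73, [0.611, -0.276, 0.004]), (0.66, [0.683, 0.467, 0.002]), (0.48, [0.358, 0.305, 0.009])]
tray122 [(0.87, [0.63, 0.089, 0.005]), (0.77, [0.658, -0.097, -0.0]), (0.74, [0.591, 0.262, 0.003]), (0.73, [0.611, -0.276, 0.004]), (0.66, [0.683, 0.467, 0.002]), (0.48, [0.358, 0.305, 0.009])]
tray138 [(0.87, [0.63, 0.089, 0.005]), (0.77, [0.658, -0.097, -0.0]), (0.74, [0.591, 0.262, 0.003]), 
[... 838 characters left out ...]
2]), (0.6, [0.635, 0.093, 0.003])]
tray122 [(0.94, [0.614, -0.274, 0.002]), (0.9, [0.657, -0.098, 0.003]), (0.65, [0.687, 0.468, 0.003]), (0.62, [0.6, 0.267, 0.002]), (0.6, [0.635, 0.093, 0.003])]
tray138 [(0.94, [0.614, -0.274, 0.002]), (0.9, [0.657, -0.098, 0.003]), (0.65, [0.687, 0.468, 0.003]), (0.62, [0.6, 0.267, 0.002]), (0.6, [0.635, 0.093, 0.003])]
spacer [(0.56, [0.443, 0.069, 0.012]), (0.25, [0.635, 0.093, 0.001])]
cog [(0.62, [0.367, -0.291, 0.008])]
{'t': 1.1, 'ee_pos': array([0.24039167, 0.57693474, 0.25026664]), 'tcp_rot': array([ 0.69338181,  0.13868388,  0.69336623, -0.13867848]), 'ft_force': array([-0.85556596,  0.40038393, -1.29992375]), 'gripper_width': 0.0852392029014381}
```

View pics/top0.png

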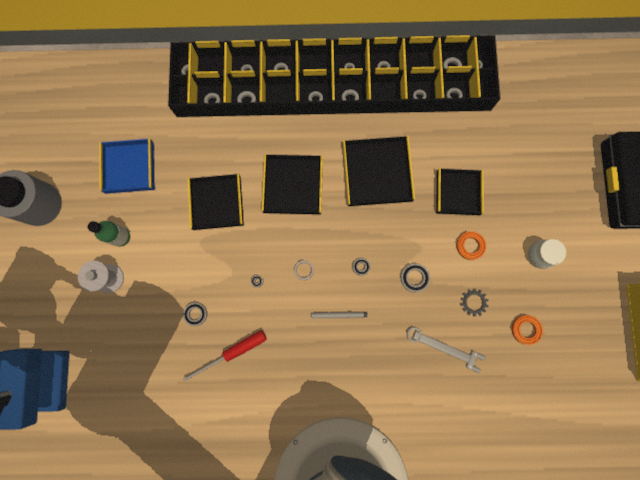

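View pics/scene0.png

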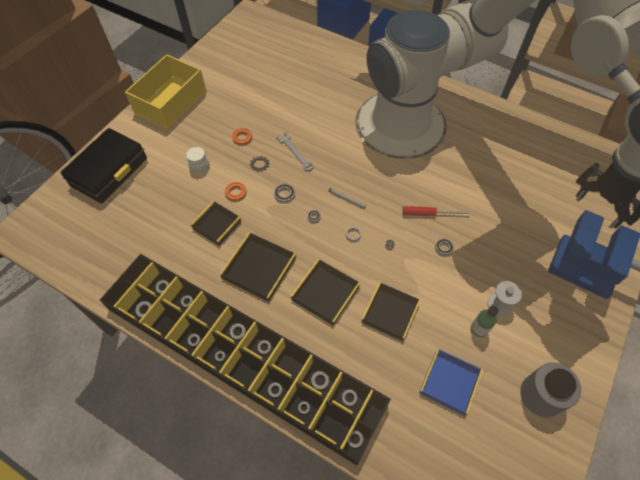

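Top view, candidates:
- **62 mm bearing:** the ring at (414,277), steel with a black band. The orange rings at (471,245) and (527,329) are the same shape but excluded.
- **Other bearings:** 38 mm at (361,266), 26 mm at (257,281), 50 mm at (195,313).
- **Leave alone:** the ring at (303,269) has no band, so it's the spacer. The cog is at (474,302).
- **Trays:** 90 at (460,191), 106 at (216,202), 122 at (292,184), 138 at (378,171). The blue one at (127,166) is excluded.

I'll confirm these in a crop and measure.

```bash
cat > h.py <<'E'
from cell import *
import cv2, numpy as np
from scipy.spatial.transform import Rotation as R
def cam(p):
    K=np.array([[p["fx"],0,p["cx"]],[0,p["fy"],p["cy"]],[0,0,1]]);return K,cv2.Rodrigues(np.array(p["rvec"],float))[0],np.array(p["tvec"],float)
def back(p,uv,z):
    K,Rm,t=cam(p);uv=np.atleast_2d(uv).astype(float)
    d=(np.linalg.inv(K)@np.c_[uv,np.ones(len(uv))].T).T@Rm; c=-Rm.T@t
    return c+d*((z-c[2])/d[:,2])[:,None]
def proj(p,X):
    return cv2.projectPoints(np.atleast_2d(X).astype(float),np.array(p["rvec"],float),np.array(p["tvec"],float),cam(p)[0],None)[0][:,0]
def rect(p,cx,cy,half,z,ppm):  # orthorectified patch at height z: rows=-x, cols=-y
    n=int(2*half*ppm);g=(np.arange(n)+.5)/ppm-half
    Y,X=np.meshgrid(cy-g,cx-g);uv=proj(p,np.c_[X.ravel(),Y.ravel(),np.full(n*n,z)]).astype(np.float32)
    return cv2.remap(p["image"],uv[:,0].reshape(n,n),uv[:,1].reshape(n,n),cv2.INTER_CUBIC)
def quat(s=None):
    s=s or state();q=s["tcp_rot"];return R.from_quat([q[1],q[2],q[3],q[0]])
def go(target,yaw=None):
    """tool-frame shift (and turn) to world target"""
    s=state();r=quat(s);d=r.inv().apply(np.array(target)-s["ee_pos"])
    print("t",round(s["t"],2),"pos",np.round(s["ee_pos"],4),"shift mm",np.round(d*1000,1),"F",np.round(s["ft_force"],1),"w",round(s["gripper_width"]*1000,1))
    print("axes x",np.round(r.as_matrix()[:,0],3),"y",np.round(r.as_matrix()[:,1],3),"j",np.round(s["joints"],2))
    return d
E
python3 - <<'E'
from h import *
a=grab_frame("top");b=grab_frame("scene")
O={"26":(.42,.172),"38":(.447,-.054),"50":(.352,.303),"62":(.422,-.17),"sp":(.445,.07)}
T={"90":(.613,-.275),"138":(.657,-.098),"122":(.632,.091),"106":(.596,.265)}
rows=[]
for p in(a,b):
    rows.append(np.hstack([rect(p,x,y,.05,.012,1600) for x,y in O.values()]))
cv2.imwrite("pics/o1.png",np.vstack(rows)[:,:,::-1])
rows=[]
for p in(a,b):
    rows.append(np.hstack([rect(p,x,y,.1,.025,1000) for x,y in T.values()]))
cv2.imwrite("pics/t1.png",np.vstack(rows)[:,:,::-1])
go([.42,.172,.25])
E
```

```text
t 1.2 pos [0.2404 0.5769 0.2503] shift mm [ 3.000e-01 -3.047e+02  3.215e+02] F [ 0.2 -0.7 -0.3] w 85.4
axes x [ 0.  0. -1.] y [0.385 0.923 0.   ] j [ 1.08  0.49  1.35 -0.    1.3  -0.1 ]
```

View pics/o1.png

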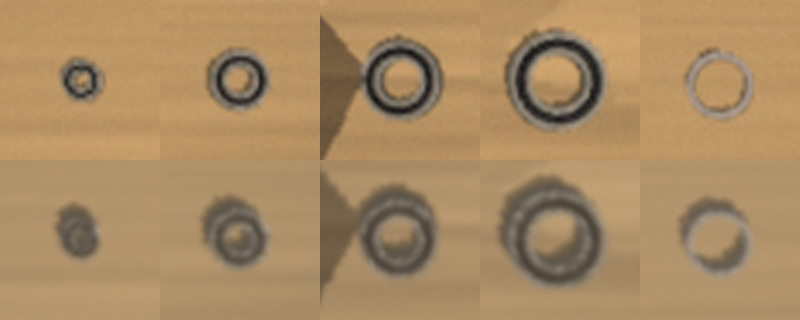

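View pics/t1.png

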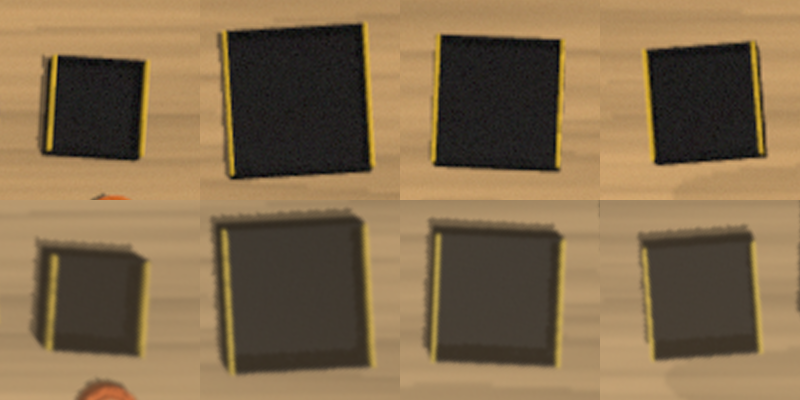

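The crops confirm it: the four rings have seal bands with diameters of about 26/38/50/62 mm, and the spacer has none. The tray sizes match in both cameras. Next, precise centres: the yellow strips for the trays, and dark-band circles for the bearings.

```bash
cat >> h.py <<'E'
O={"26":(.42,.172),"38":(.447,-.054),"50":(.352,.303),"62":(.422,-.17)}
T={"90":(.613,-.275),"138":(.657,-.098),"122":(.632,.091),"106":(.596,.265)}
def tray(p,k):
    x,y=T[k];h=int(k)/2000+.025;ppm=2000;im=rect(p,x,y,h,.025,ppm)
    hsv=cv2.cvtColor(im,cv2.COLOR_RGB2HSV);m=((hsv[...,1]>150)&(hsv[...,0]>17)&(hsv[...,0]<32)&(hsv[...,2]>70)).astype(np.uint8)
    n,l,st,c=cv2.connectedComponentsWithStats(m);i=[j for j in np.argsort(-st[1:,4])[:2]+1]
    pts=np.argwhere(np.isin(l,i))[:,::-1].astype(np.float32)
    r=cv2.minAreaRect(pts);cx,cy=np.mean([(cv2.minAreaRect(np.argwhere(l==j)[:,::-1].astype(np.float32))[0]) for j in i],axis=0)
    return (x+h-cy/ppm,y+h-cx/ppm,r[2],np.array(r[1])/ppm)
def ring(p,k,x,y,z=.012):
    """template match of ring model (bright/dark/bright) in rectified patch"""
    ppm=2000;h=.05 if p is not None else .05;im=cv2.cvtColor(rect(p,x,y,h,z,ppm),cv2.COLOR_RGB2GRAY).astype(np.float32)
    D,B={"26":(26,10),"38":(38,17),"50":(50,26),"62":(62,34)}[k];s=ppm/1000
    w=(D-B)/2;ro,ri=D/2-w*.28,B/2+w*.28
    n=int(D*s)+4;g=np.arange(n)-(n-1)/2;rr=np.hypot(*np.meshgrid(g,g))/s
    t=np.full((n,n),170,np.float32);t[(rr<ro)&(rr>ri)]=30
    mask=((rr<D/2)&(rr>B/2)).astype(np.float32);t=cv2.GaussianBlur(t,(0,0),s*.8)
    c=cv2.matchTemplate(im,t,cv2.TM_CCOEFF_NORMED,mask=mask);c[~np.isfinite(c)]=-1
    _,v,_,loc=cv2.minMaxLoc(c);cx,cy=loc[0]+(n)/2,loc[1]+(n)/2
    return x+h-cy/ppm,y+h-cx/ppm,v
E
python3 - <<'E'
from h import *
a=grab_frame("top");b=grab_frame("scene")
for k in T:
    for p in(a,b): print(k,np.round(tray(p,k)[:3],4),tray(p,k)[3])
for k in O:
    for p in(a,b): print(k,np.round(ring(p,k,*O[k]),4))
E
```

```text
90 [ 0.6076 -0.2729  3.5763] [0.09943099 0.0974037 ]
90 [ 0.6159 -0.2727 31.7151] [0.12292213 0.04666272]
138 [ 0.658  -0.0963 86.5502] [0.145808  0.1474787]
138 [ 6.26400e-01 -2.71000e-02  8.63987e+01] [0.08374341 0.00364663]
122 [0.631  0.0932 2.5295] [0.13077606 0.12966069]
122 [ 0.6289  0.0938 54.4836] [0.00895344 0.16280258]
106 [ 0.5944  0.2621 85.7831] [0.11396483 0.11588359]
106 [ 0.5854  0.3161 85.9144] [0.02365402 0.00156744]
26 [0.4195 0.1715 0.8973]
26 [0.4205 0.172  0.5987]
38 [ 0.4465 -0.0545  0.9387]
38 [ 0.4475 -0.0535  0.7756]
50 [0.351  0.3035 0.9348]
50 [0.3525 0.3035 0.86  ]
62 [ 0.421  -0.169   0.9522]
62 [ 0.4215 -0.1685  0.8909]
```

```bash
sed -i 's/hsv\[...,1\]>150)&(hsv\[...,0\]>17)&(hsv\[...,0\]<32)&(hsv\[...,2\]>70)/hsv[...,1]>sat)\&(hsv[...,0]>19)\&(hsv[...,0]<35)\&(hsv[...,2]>60)/; s/def tray(p,k):/def tray(p,k,sat=150):/' h.py
python3 - <<'E'
from h import *
b=grab_frame("scene")
for k in T:
  for s in (105,120,135):
    r=tray(b,k,s); print(k,s,np.round(r[:3],4),np.round(r[3],4))
E
```

```text
90 105 [ 0.6077 -0.2718  3.998 ] [0.1053 0.1   ]
90 120 [ 0.6074 -0.272   3.998 ] [0.104  0.0982]
90 135 [ 0.6078 -0.2721  3.9452] [0.1011 0.0957]
138 105 [ 0.6587 -0.0954 86.9444] [0.1489 0.1517]
138 120 [ 0.6587 -0.0955 86.9552] [0.1478 0.1502]
138 135 [ 0.6587 -0.0956 86.9444] [0.1449 0.1478]
122 105 [0.632  0.0939 2.5051] [0.134  0.1326]
122 120 [0.6318 0.0937 2.4994] [0.1329 0.1307]
122 135 [0.6321 0.0938 2.5295] [0.1307 0.1277]
106 105 [ 0.5958  0.2629 86.0458] [0.1157 0.1166]
106 120 [ 0.5955  0.2628 85.7831] [0.1149 0.1157]
106 135 [ 0.5954  0.2628 85.744 ] [0.1119 0.1133]
```

Request:
drive_tool:
  plan:
    - [45,0,-0.03,0.03,0,0,0]
    - [45,0,-0.045,0.045,0,0,0]
    - [45,0,-0.045,0.045,0,0,0]
    - [45,0,-0.045,0.045,0,0,0]
    - [45,0,-0.045,0.045,0,0,0]
    - [45,0,-0.045,0.045,0,0,0]
    - [45,0,-0.03,0.045,0,0,0]
    - [45,0,-0.02,0.022,0,0,0]
    - [45,0,0,0,0,0,0]

```text
t: 2.48
ee_pos: [0.419, 0.1752, 0.2504]
tcp_rot: [0.693, 0.14, 0.693, -0.14]
ft_force: [-1.0, -0.0, -0.5]
gripper_width: 0.0385
```

Request:
drive_tool:
  plan:
    - [45,0,0,0,-7.5,0,0]
    - [45,0.05,0,0,-7.5,0,0]
    - [45,0.05,0,0,-7.6,0,0]
    - [45,0.04,0,0,0,0,0]
    - [45,0,0,0,0,0,0]

```text
t: 3.1
ee_pos: [0.4165, 0.177, 0.1087]
tcp_rot: [0.705, -0.0, 0.709, -0.0]
ft_force: [0.6, 0.6, 0.5]
gripper_width: 0.0382
```

Run:
```python
from h import *
go([.42,.1718,.1])
p=grab_frame("wrist");cv2.imwrite("pics/w1.png",p["image"][:,:,::-1])
print(proj(p,[.42,.1718,.012]),np.round(ring(p,"26",.42,.1718),4))
```

```text
t 3.1 pos [0.4165 0.177  0.1087] shift mm [ 8.7 -5.2  3.5] F [0.6 0.6 0.5] w 38.2
axes x [-0.005 -0.001 -1.   ] y [-0.     1.    -0.001] j [ 0.27  0.48  1.91  0.    0.75 -1.3 ]
[[316.09219255 264.75094833]] [0.4195 0.1713 0.9349]
```

View pics/w1.png

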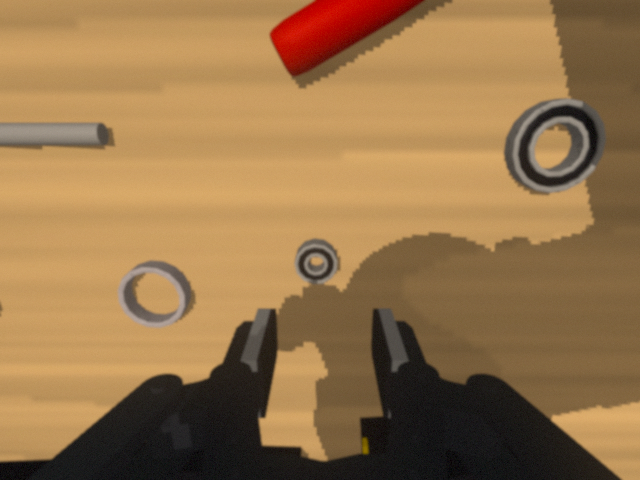

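The wrist view shows the 26 mm bearing at (316,262), agreeing with the other cameras within 1 mm. Descending.

Request:
drive_tool:
  plan:
    - [45,0.02,-0.0055,0.0032,0,0,0]
    - [45,0.04,0,0,0,0,0]
    - [45,0.02,0,0,0,0,0]
    - [45,0,0,0,0,0,0]
    - [45,0,0,0,0,0,0]

```text
t: 3.78
ee_pos: [0.4222, 0.1717, 0.0319]
tcp_rot: [0.708, 0.0, 0.706, 0.0]
ft_force: [-0.2, 0.1, 0.4]
gripper_width: 0.0383
```

Run:
```python
from h import *
go([.4198,.1716,.022])
p=grab_frame("wrist");cv2.imwrite("pics/w2.png",p["image"][:,:,::-1])
```

```text
t 3.77 pos [0.4222 0.1717 0.0319] shift mm [ 9.8 -0.1 -2.5] F [-0.2  0.1  0.4] w 38.3
axes x [ 0.002  0.001 -1.   ] y [0.    1.    0.001] j [ 0.26  0.63  1.96  0.    0.54 -1.32]
```

View pics/w2.png

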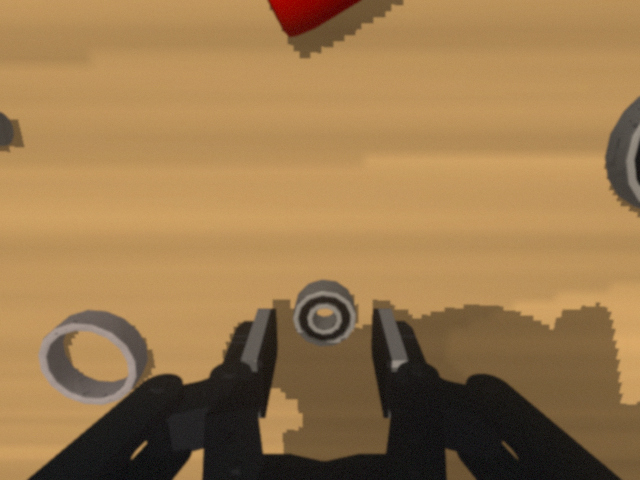

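The bearing sits centred between the fingers at (324,315). Going down further.

Request:
drive_tool:
  plan:
    - [45,0.005,0,-0.002,0,0,0]
    - [45,0.0035,0,0,0,0,0]
    - [45,0,0,0,0,0,0]
    - [45,0,0,0,0,0,0]

```text
t: 4.32
ee_pos: [0.4193, 0.1713, 0.0217]
tcp_rot: [0.707, 0.0, 0.707, -0.0]
ft_force: [-0.2, -0.7, -1.0]
gripper_width: 0.0384
```

Request:
drive_tool:
  plan:
    - [45,0.0015,0,0,0,0,0]
    - [45,0,0,0,0,0,0]

```text
t: 4.58
ee_pos: [0.4193, 0.1713, 0.0202]
tcp_rot: [0.707, 0.0, 0.707, -0.0]
ft_force: [-0.3, -0.4, -0.6]
gripper_width: 0.0383
```

Run:
```python
from h import *
go([.4198,.1716,.022])
```

```text
t 4.58 pos [0.4193 0.1713 0.0202] shift mm [-1.8  0.3  0.5] F [-0.3 -0.4 -0.6] w 38.3
axes x [-0. -0. -1.] y [ 0.  1. -0.] j [ 0.26  0.66  1.97 -0.    0.51 -1.31]
```

Request:
drive_tool:
  plan:
    - [20,0,0,0,0,0,0]
    - [15,0,0,0,0,0,0]
    - [15,0,0,0,0,0,0]
    - [15,0,0,0,0,0,0]
    - [15,0,0,0,0,0,0]
  squeeze: 40

```text
t: 5.2
ee_pos: [0.4194, 0.1713, 0.0205]
tcp_rot: [0.707, 0.0, 0.707, -0.0]
ft_force: [-0.6, -0.5, 6.8]
gripper_width: 0.0238
```

Request:
drive_tool:
  plan:
    - [15,-0.01,0,0,0,0,0]
    - [15,-0.03,0,0,0,0,0]
    - [15,-0.04,0,0,0,0,0]
    - [15,0,0,0,0,0,0]

```text
t: 5.7
ee_pos: [0.4206, 0.1717, 0.103]
tcp_rot: [0.709, 0.001, 0.706, 0.0]
ft_force: [0.5, -0.3, -0.3]
gripper_width: 0.0238
```

Run:
```python
from h import *
go([.6077,-.2724,.1])
p=grab_frame("wrist");cv2.imwrite("pics/w3.png",p["image"][:,:,::-1])
```

```text
t 5.7 pos [0.4206 0.1717 0.103 ] shift mm [   3.3 -444.   187.2] F [ 0.5 -0.3 -0.3] w 23.8
axes x [ 0.005  0.001 -1.   ] y [0.    1.    0.001] j [ 0.26  0.49  1.92 -0.    0.73 -1.31]
```

View pics/w3.png

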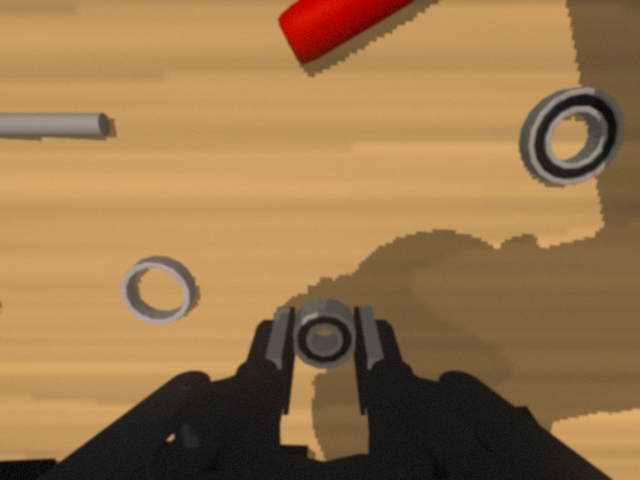

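It's held, at (324,335). Carrying it to tray90.

Request:
drive_tool:
  plan:
    - [15,-0.02,-0.03,0.015,0,0,0]
    - [15,0,-0.045,0.02,0,0,0]
    - [15,0,-0.045,0.02,0,0,0]
    - [15,0,-0.045,0.02,0,0,0]
    - [15,0,-0.045,0.02,0,0,0]
    - [15,0,-0.045,0.02,0,0,0]
    - [15,0,-0.045,0.02,0,0,0]
    - [15,0,-0.045,0.02,0,0,0]
    - [15,0,-0.045,0.02,0,0,0]
    - [15,0,-0.035,0.012,0,0,0]
    - [15,0,-0.019,0,0,0,0]
    - [15,0,0,0,0,0,0]
    - [15,0,0,0,0,0,0]

```text
t: 7.38
ee_pos: [0.6055, -0.2715, 0.1199]
tcp_rot: [0.707, 0.0, 0.708, 0.0]
ft_force: [0.6, -0.1, -0.7]
gripper_width: 0.0237
```

Run:
```python
from h import *
go([.6077,-.2724,.045])
p=grab_frame("wrist");cv2.imwrite("pics/w4.png",p["image"][:,:,::-1])
```

```text
t 7.38 pos [ 0.6055 -0.2715  0.1199] shift mm [74.9 -0.9  2.2] F [ 0.6 -0.1 -0.7] w 23.7
axes x [-0.001  0.001 -1.   ] y [-0.     1.     0.001] j [-0.51  0.68  1.37  0.    1.09 -2.08]
```

View pics/w4.png

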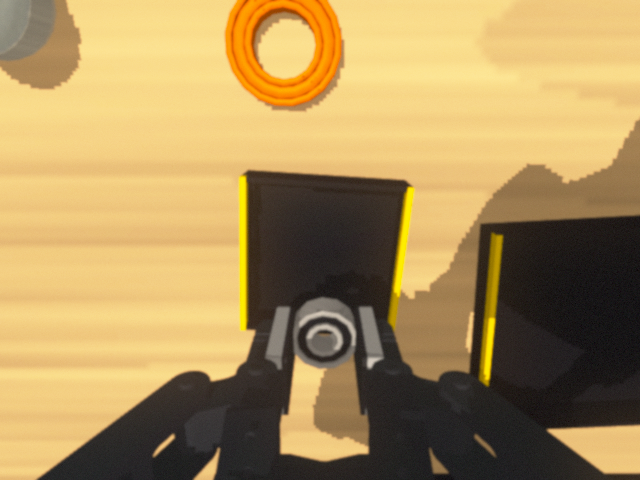

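Tray90 spans (240–412, 172–330) below the held bearing. Lowering.

Request:
drive_tool:
  plan:
    - [15,0.03,-0.001,0.002,0,0,0]
    - [15,0.035,0,0,0,0,0]
    - [15,0.02,0,0,0,0,0]
    - [15,0,0,0,0,0,0]
    - [15,0,0,0,0,0,0]
    - [15,0,0,0,0,0,0]

```text
t: 8.18
ee_pos: [0.6088, -0.2741, 0.0366]
tcp_rot: [0.708, -0.0, 0.707, -0.0]
ft_force: [-1.1, 0.2, -0.2]
gripper_width: 0.0236
```

Run:
```python
from h import *
go([.6077,-.2724,.0245])
```

```text
t 8.18 pos [ 0.6088 -0.2741  0.0366] shift mm [12.1  1.7 -1.2] F [-1.1  0.2 -0.2] w 23.6
axes x [ 0.002 -0.001 -1.   ] y [ 0.     1.    -0.001] j [-0.51  0.79  1.41  0.    0.93 -2.08]
```

Request:
drive_tool:
  plan:
    - [15,0.006,0.0015,-0.001,0,0,0]
    - [15,0.004,0,0,0,0,0]
    - [15,0.001,0,0,0,0,0]
    - [15,0,0,0,0,0,0]
    - [15,0,0,0,0,0,0]

```text
t: 8.8
ee_pos: [0.6072, -0.2723, 0.0244]
tcp_rot: [0.707, 0.0, 0.707, -0.0]
ft_force: [-0.1, 0.9, -0.4]
gripper_width: 0.0237
```

Request:
drive_tool:
  plan:
    - [15,0.0005,0,0,0,0,0]
    - [15,0,0,0,0,0,0]

```text
t: 9.05
ee_pos: [0.6072, -0.2723, 0.0238]
tcp_rot: [0.707, 0.0, 0.707, -0.0]
ft_force: [0.4, 0.8, 0.1]
gripper_width: 0.0239
```

Request:
drive_tool:
  plan:
    - [15,0.0005,0,0,0,0,0]
    - [15,0,0,0,0,0,0]

```text
t: 9.3
ee_pos: [0.6072, -0.2723, 0.0235]
tcp_rot: [0.707, 0.0, 0.707, -0.0]
ft_force: [-1.2, 0.3, 5.1]
gripper_width: 0.0237
```

Contact. Opening a little and rising.

Request:
drive_tool:
  plan:
    - [32,0,0,0,0,0,0]
    - [42,0,0,0,0,0,0]
    - [42,0,0,0,0,0,0]
    - [42,-0.01,0,0,0,0,0]
    - [42,-0.04,0,0,0,0,0]
    - [42,-0.045,0,0,0,0,0]
    - [60,-0.02,0,-0.02,0,0,0]
    - [60,0,0.02,-0.03,0,0,0]
    - [60,0,0.03,-0.03,0,0,0]
    - [60,0,0.04,-0.03,0,0,0]
    - [60,0,0.045,-0.03,0,0,0]
    - [60,0,0.045,-0.015,0,0,0]
    - [60,0,0.03,-0.005,0,0,0]
    - [60,0,0.008,0,0,0,0]
    - [60,0,0,0,0,0,0]
    - [60,0,0,0,0,0,0]

```text
t: 11.3
ee_pos: [0.4478, -0.0551, 0.1384]
tcp_rot: [0.707, 0.0, 0.707, -0.0]
ft_force: [0.6, 0.4, 0.5]
gripper_width: 0.0515
```

Run:
```python
from h import *
go([.447,-.054,.05])
a=grab_frame("top");im=rect(a,.6077,-.2724,.06,.015,5000)
print(ring(a,"26",.6077,-.2724,.015))
p=grab_frame("wrist");print(ring(p,"38",.447,-.054))
cv2.imwrite("pics/c1.png",np.hstack([im[::1],cv2.resize(p["image"],(800,600))[:, :0] if 0 else np.zeros((600,1,3),np.uint8)])[:,:,::-1])
cv2.imwrite("pics/w5.png",p["image"][:,:,::-1])
```

```text
t 11.3 pos [ 0.4478 -0.0551  0.1384] shift mm [88.4  1.2 -0.9] F [0.6 0.4 0.5] w 51.5
axes x [ 0.001 -0.    -1.   ] y [ 0.001  1.    -0.   ] j [-0.25  0.42  1.89 -0.    0.83 -1.82]
(0.6072000000000001, -0.2729, 0.714981198310852)
(0.4465, -0.0545, 0.9541240930557251)
```

View pics/c1.png

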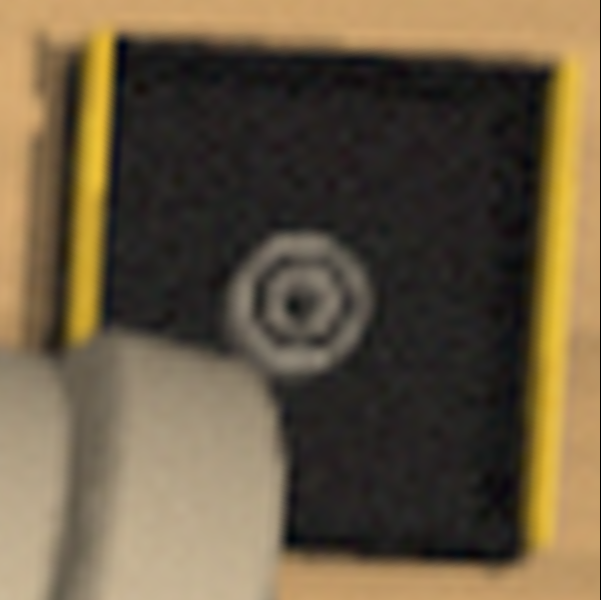

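View pics/w5.png

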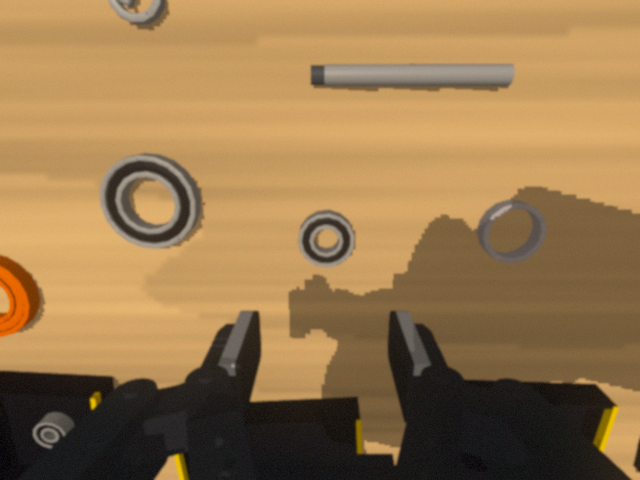

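The 26 mm bearing is flat and centred in tray90. The 38 mm bearing at (327,239) is next.

Request:
drive_tool:
  plan:
    - [60,0.03,0.001,-0.001,0,0,0]
    - [60,0.035,0,0,0,0,0]
    - [60,0.03,0,0,0,0,0]
    - [60,0.013,0,0,0,0,0]
    - [60,0.005,0,0,0,0,0]
    - [60,0,0,0,0,0,0]
    - [60,0,0,0,0,0,0]
    - [60,0,0,0,0,0,0]

```text
t: 12.4
ee_pos: [0.4466, -0.0533, 0.0259]
tcp_rot: [0.707, -0.0, 0.707, -0.0]
ft_force: [-0.2, -0.8, -0.3]
gripper_width: 0.0512
```

Run:
```python
from h import *
go([.4467,-.0543,.0205])
```

```text
t 12.4 pos [ 0.4466 -0.0533  0.0259] shift mm [ 5.4 -1.   0.1] F [-0.2 -0.8 -0.3] w 51.2
axes x [ 0.001 -0.    -1.   ] y [ 0.  1. -0.] j [-0.25  0.64  1.98 -0.    0.52 -1.82]
```

Request:
drive_tool:
  plan:
    - [60,0.0055,-0.001,0,0,0,0]
    - [60,0,0,0,0,0,0]
    - [40,0,0,0,0,0,0]
    - [30,0,0,0,0,0,0]
    - [30,0,0,0,0,0,0]
    - [30,0,0,0,0,0,0]
    - [30,0,0,0,0,0,0]

```text
t: 13.28
ee_pos: [0.4461, -0.0542, 0.0199]
tcp_rot: [0.707, 0.0, 0.707, -0.0]
ft_force: [-2.1, -0.6, 6.2]
gripper_width: 0.0351
```

Run:
```python
from h import *
go([.595,.2625,.12])
```

```text
t 13.28 pos [ 0.4461 -0.0542  0.0199] shift mm [-100.1  316.7  148.8] F [-2.1 -0.6  6.2] w 35.1
axes x [-0. -0. -1.] y [ 0.  1. -0.] j [-0.25  0.66  1.98 -0.    0.5  -1.82]
```

Request:
drive_tool:
  plan:
    - [30,-0.01,0,0,0,0,0]
    - [30,-0.04,0,0,0,0,0]
    - [30,-0.05,0.02,0.01,0,0,0]
    - [30,0,0.045,0.02,0,0,0]
    - [30,0,0.045,0.02,0,0,0]
    - [30,0,0.045,0.02,0,0,0]
    - [30,0,0.045,0.02,0,0,0]
    - [30,0,0.045,0.02,0,0,0]
    - [30,0,0.035,0.02,0,0,0]
    - [30,0,0.025,0.013,0,0,0]
    - [30,0,0.012,0.006,0,0,0]
    - [30,0,0,0,0,0,0]
    - [30,0,0,0,0,0,0]
    - [30,0,0,0,0,0,0]

```text
t: 15.02
ee_pos: [0.5951, 0.2618, 0.1199]
tcp_rot: [0.707, 0.0, 0.707, -0.001]
ft_force: [-0.3, 0.2, -1.5]
gripper_width: 0.0352
```

Run:
```python
from h import *
go([.595,.2625,.035])
p=grab_frame("wrist");cv2.imwrite("pics/w6.png",p["image"][:,:,::-1])
```

```text
t 15.03 pos [0.5951 0.2618 0.1199] shift mm [84.9  0.7 -0. ] F [-0.3  0.2 -1.5] w 35.2
axes x [-0. -0. -1.] y [ 0.001  1.    -0.   ] j [ 0.32  0.67  1.41 -0.    1.06 -1.25]
```

View pics/w6.png

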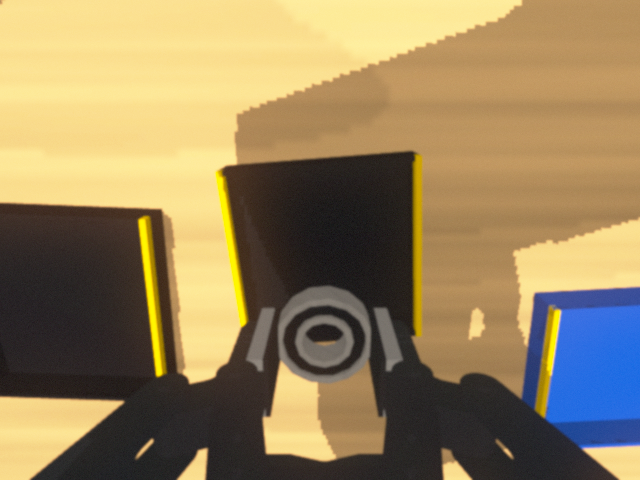

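The bearing is held over the black tray106 at (320,240); the blue look-alike is off to the right. Lowering.

Request:
drive_tool:
  plan:
    - [30,0.03,0.0005,0,0,0,0]
    - [30,0.035,0,0,0,0,0]
    - [30,0.02,0,0,0,0,0]
    - [30,0.007,0,0,0,0,0]
    - [30,0,0,0,0,0,0]
    - [30,0,0,0,0,0,0]
    - [30,0,0,0,0,0,0]

```text
t: 15.95
ee_pos: [0.5958, 0.2634, 0.0287]
tcp_rot: [0.708, 0.0, 0.707, 0.0]
ft_force: [0.6, -0.9, -0.9]
gripper_width: 0.0351
```

Run:
```python
from h import *
go([.5952,.2625,.0235])
```

```text
t 15.95 pos [0.5958 0.2634 0.0287] shift mm [ 5.2 -0.9 -0.6] F [ 0.6 -0.9 -0.9] w 35.1
axes x [ 0.001  0.    -1.   ] y [0. 1. 0.] j [ 0.32  0.79  1.46 -0.    0.89 -1.25]
```

Request:
drive_tool:
  plan:
    - [30,0.004,-0.0007,0,0,0,0]
    - [30,0.0005,0,0,0,0,0]
    - [30,0.0005,0,0,0,0,0]
    - [30,0,0,0,0,0,0]

```text
t: 16.45
ee_pos: [0.5952, 0.2625, 0.0229]
tcp_rot: [0.707, 0.0, 0.707, -0.0]
ft_force: [-1.2, -0.8, 4.5]
gripper_width: 0.0351
```

Request:
drive_tool:
  plan:
    - [30,0.0005,0,0,0,0,0]
    - [30,0,0,0,0,0,0]

```text
t: 16.7
ee_pos: [0.5953, 0.2625, 0.0229]
tcp_rot: [0.707, 0.0, 0.707, -0.0]
ft_force: [-4.7, -2.2, 13.0]
gripper_width: 0.0349
```

Request:
drive_tool:
  plan:
    - [45,0,0,0,0,0,0]
    - [54,0,0,0,0,0,0]
    - [54,0,0,0,0,0,0]
    - [54,-0.01,0,0,0,0,0]
    - [54,-0.04,0,0,0,0,0]
    - [54,-0.045,0,0,0,0,0]
    - [76,-0.02,0,-0.02,0,0,0]
    - [76,0,0.005,-0.04,0,0,0]
    - [76,0,0.01,-0.045,0,0,0]
    - [76,0,0.01,-0.045,0,0,0]
    - [76,0,0.01,-0.045,0,0,0]
    - [76,0,0.006,-0.03,0,0,0]
    - [76,0,0,-0.018,0,0,0]
    - [76,0,0,0,0,0,0]
    - [76,0,0,0,0,0,0]

```text
t: 18.58
ee_pos: [0.3536, 0.3038, 0.1375]
tcp_rot: [0.707, 0.0, 0.707, -0.0]
ft_force: [0.1, 0.4, -0.2]
gripper_width: 0.0653
```

Run:
```python
from h import *
go([.352,.3035,.025])
a=grab_frame("top");im=rect(a,.595,.2625,.07,.015,4000)
print(ring(a,"38",.595,.2625,.015))
p=grab_frame("wrist");print(ring(p,"50",.352,.3035))
cv2.imwrite("pics/c2.png",im[:,:,::-1])
cv2.imwrite("pics/w7.png",p["image"][:,:,::-1])
```

```text
t 18.57 pos [0.3536 0.3038 0.1375] shift mm [112.5  -0.4  -1.7] F [ 0.1  0.4 -0.2] w 65.3
axes x [ 0.001  0.001 -1.   ] y [0.001 1.    0.001] j [ 0.58  0.44  1.86 -0.    0.84 -0.99]
(0.5955, 0.262, 0.881658673286438)
(0.351, 0.3035, 0.8450988531112671)
```

View pics/c2.png

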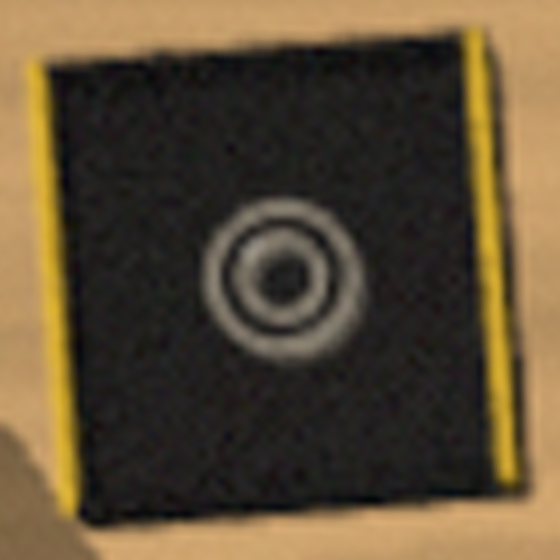

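View pics/w7.png

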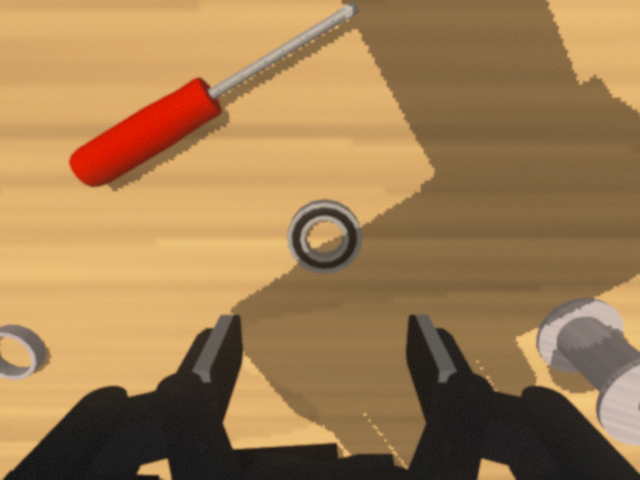

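The 38 mm bearing is centred in tray106. The 50 mm bearing shows at (324,236), and the screwdriver and spool are clear of the fingers.

Request:
drive_tool:
  plan:
    - [76,0.03,-0.0005,-0.002,0,0,0]
    - [76,0.035,0,0,0,0,0]
    - [76,0.03,0,0,0,0,0]
    - [76,0.013,0,0,0,0,0]
    - [76,0.004,0,0,0,0,0]
    - [76,0,0,0,0,0,0]
    - [76,0,0,0,0,0,0]
    - [76,0,0,0,0,0,0]

```text
t: 19.68
ee_pos: [0.3507, 0.3033, 0.0259]
tcp_rot: [0.707, 0.0, 0.707, 0.0]
ft_force: [-0.6, -0.1, -0.4]
gripper_width: 0.065
```

Run:
```python
from h import *
go([.3515,.3035,.0185])
```

```text
t 19.68 pos [0.3507 0.3033 0.0259] shift mm [7.4 0.1 0.8] F [-0.6 -0.1 -0.4] w 65.0
axes x [ 0.001  0.001 -1.   ] y [0.    1.    0.001] j [ 0.58  0.65  1.95  0.    0.54 -0.99]
```

Request:
drive_tool:
  plan:
    - [76,0.0075,0,0.001,0,0,0]
    - [76,0,0,0,0,0,0]
    - [60,0,0,0,0,0,0]
    - [44,0,0,0,0,0,0]
    - [44,0,0,0,0,0,0]
    - [44,0,0,0,0,0,0]
    - [44,0,0,0,0,0,0]

```text
t: 20.55
ee_pos: [0.3513, 0.3032, 0.0181]
tcp_rot: [0.707, 0.0, 0.707, -0.0]
ft_force: [-1.7, -1.3, 9.9]
gripper_width: 0.0488
```

Request:
drive_tool:
  plan:
    - [44,-0.01,0,0,0,0,0]
    - [44,-0.04,0,0,0,0,0]
    - [44,-0.05,-0.02,0.02,0,0,0]
    - [44,0,-0.03,0.04,0,0,0]
    - [44,0,-0.03,0.04,0,0,0]
    - [44,0,-0.03,0.04,0,0,0]
    - [44,0,-0.03,0.04,0,0,0]
    - [44,0,-0.03,0.04,0,0,0]
    - [44,0,-0.02,0.03,0,0,0]
    - [44,0,-0.013,0.02,0,0,0]
    - [44,0,-0.007,0.01,0,0,0]
    - [44,0,0,0,0,0,0]
    - [44,0,0,0,0,0,0]

```text
t: 22.18
ee_pos: [0.6303, 0.0936, 0.1178]
tcp_rot: [0.707, -0.0, 0.707, 0.0]
ft_force: [-0.6, -0.1, -1.6]
gripper_width: 0.0484
```

Run:
```python
from h import *
go([.6315,.0935,.028])
p=grab_frame("wrist");cv2.imwrite("pics/w8.png",p["image"][:,:,::-1])
```

```text
t 22.18 pos [0.6303 0.0936 0.1178] shift mm [89.8 -0.1  1.2] F [-0.6 -0.1 -1.6] w 48.4
axes x [-0.001  0.    -1.   ] y [-0.  1.  0.] j [ 0.05  0.65  1.45  0.    1.04 -1.52]
```

View pics/w8.png

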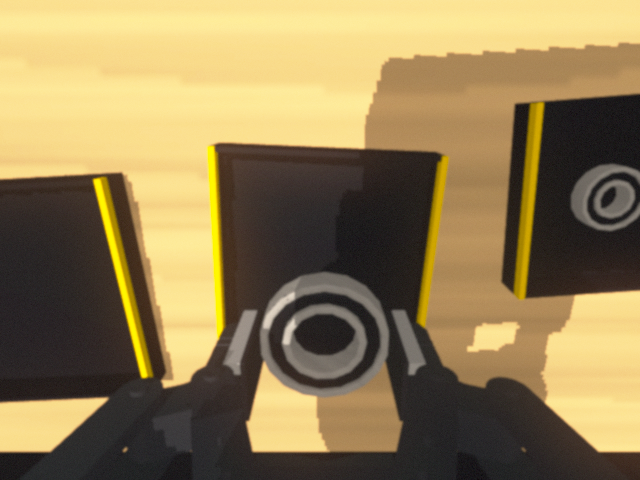

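The 50 mm bearing is held level at (324,335) over tray122. Lowering.

Request:
drive_tool:
  plan:
    - [44,0.03,0,0.001,0,0,0]
    - [44,0.035,0,0,0,0,0]
    - [44,0.018,0,0,0,0,0]
    - [44,0.006,0,0,0,0,0]
    - [44,0,0,0,0,0,0]
    - [44,0,0,0,0,0,0]
    - [44,0,0,0,0,0,0]

```text
t: 23.1
ee_pos: [0.6327, 0.0931, 0.0296]
tcp_rot: [0.708, 0.0, 0.707, -0.0]
ft_force: [0.5, -0.1, -2.1]
gripper_width: 0.0488
```

Run:
```python
from h import *
go([.6317,.0935,.022])
```

```text
t 23.1 pos [0.6327 0.0931 0.0296] shift mm [ 7.6  0.4 -1. ] F [ 0.5 -0.1 -2.1] w 48.8
axes x [ 0.001  0.    -1.   ] y [0. 1. 0.] j [ 0.05  0.77  1.49 -0.    0.87 -1.52]
```

Request:
drive_tool:
  plan:
    - [44,0.005,0.0004,-0.0005,0,0,0]
    - [44,0.002,0,0,0,0,0]
    - [44,0.0005,0,0,0,0,0]
    - [44,0,0,0,0,0,0]
    - [44,0,0,0,0,0,0]

```text
t: 23.72
ee_pos: [0.6317, 0.0934, 0.0213]
tcp_rot: [0.707, 0.0, 0.707, -0.0]
ft_force: [-0.9, 0.8, 3.0]
gripper_width: 0.0484
```

Request:
drive_tool:
  plan:
    - [44,0.0005,0,0,0,0,0]
    - [44,0,0,0,0,0,0]

```text
t: 23.98
ee_pos: [0.6317, 0.0934, 0.0212]
tcp_rot: [0.707, 0.0, 0.707, -0.0]
ft_force: [-4.3, -0.5, 10.5]
gripper_width: 0.0484
```

Request:
drive_tool:
  plan:
    - [60,0,0,0,0,0,0]
    - [68,0,0,0,0,0,0]
    - [68,0,0,0,0,0,0]
    - [68,-0.01,0,0,0,0,0]
    - [68,-0.04,0,0,0,0,0]
    - [68,-0.045,0,0,0,0,0]
    - [91,-0.02,0,-0.02,0,0,0]
    - [91,0,-0.03,-0.03,0,0,0]
    - [91,0,-0.04,-0.03,0,0,0]
    - [91,0,-0.045,-0.03,0,0,0]
    - [91,0,-0.045,-0.03,0,0,0]
    - [91,0,-0.045,-0.03,0,0,0]
    - [91,0,-0.035,-0.025,0,0,0]
    - [91,0,-0.022,-0.016,0,0,0]
    - [91,0,0,0,0,0,0]
    - [91,0,0,0,0,0,0]

```text
t: 25.98
ee_pos: [0.4211, -0.1684, 0.1362]
tcp_rot: [0.707, 0.0, 0.707, -0.0]
ft_force: [0.4, 1.1, -0.1]
gripper_width: 0.0777
```

Run:
```python
from h import *
go([.4213,-.1688,.025])
a=grab_frame("top");im=rect(a,.6315,.0935,.075,.015,4000)
print(ring(a,"50",.6315,.0935,.015))
p=grab_frame("wrist");print(ring(p,"62",.4213,-.1688))
cv2.imwrite("pics/c3.png",im[:,:,::-1])
cv2.imwrite("pics/w9.png",p["image"][:,:,::-1])
```

```text
t 25.98 pos [ 0.4211 -0.1684  0.1362] shift mm [ 1.112e+02 -4.000e-01  1.000e-01] F [ 0.4  1.1 -0.1] w 77.7
axes x [ 0.001 -0.    -1.   ] y [ 0.001  1.    -0.   ] j [-0.51  0.43  1.89  0.    0.82 -2.08]
(0.6315, 0.09300000000000001, 0.9162416458129883)
(0.4208, -0.1693, 0.9641607999801636)
```

View pics/c3.png

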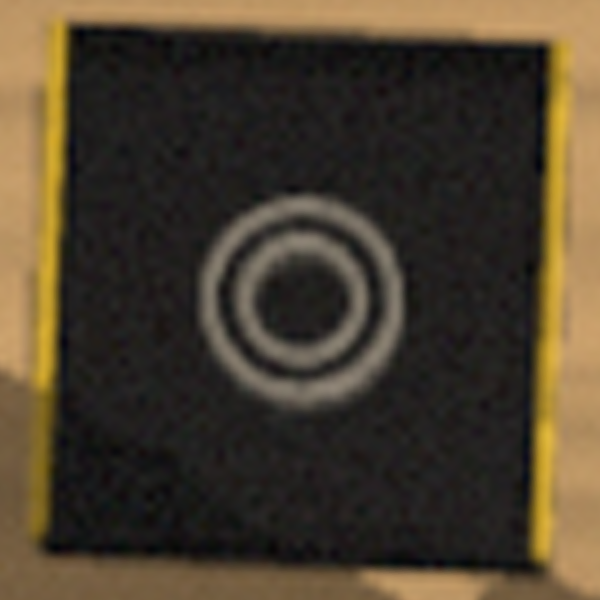

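View pics/w9.png

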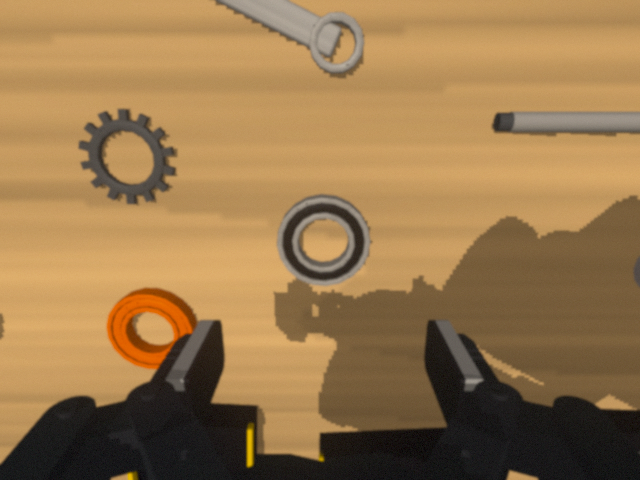

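The 50 mm bearing is centred in tray122. The steel 62 mm bearing is at (324,240). The orange ring at (152,328) and the cog are outside the finger span. Descending.

Request:
drive_tool:
  plan:
    - [91,0.03,-0.0005,0,0,0,0]
    - [91,0.035,0,0,0,0,0]
    - [91,0.03,0,0,0,0,0]
    - [91,0.013,0,0,0,0,0]
    - [91,0.004,0,0,0,0,0]
    - [91,0,0,0,0,0,0]
    - [91,0,0,0,0,0,0]
    - [91,0,0,0,0,0,0]

```text
t: 27.08
ee_pos: [0.421, -0.1692, 0.0244]
tcp_rot: [0.707, -0.0, 0.707, -0.0]
ft_force: [0.2, -0.1, -0.5]
gripper_width: 0.0777
```

Run:
```python
from h import *
go([.4211,-.169,.016])
```

```text
t 27.07 pos [ 0.421  -0.1692  0.0244] shift mm [8.4 0.2 0.1] F [ 0.2 -0.1 -0.5] w 77.7
axes x [ 0.001 -0.001 -1.   ] y [ 0.     1.    -0.001] j [-0.51  0.65  1.97 -0.    0.52 -2.08]
```

Request:
drive_tool:
  plan:
    - [91,0.0085,0,0,0,0,0]
    - [91,0,0,0,0,0,0]
    - [75,0,0,0,0,0,0]
    - [59,0,0,0,0,0,0]
    - [59,0,0,0,0,0,0]
    - [59,0,0,0,0,0,0]
    - [59,0,0,0,0,0,0]

```text
t: 27.95
ee_pos: [0.4206, -0.1689, 0.0158]
tcp_rot: [0.707, 0.0, 0.707, -0.0]
ft_force: [-1.9, 1.1, 14.9]
gripper_width: 0.0611
```

Request:
drive_tool:
  plan:
    - [59,-0.01,0,0,0,0,0]
    - [59,-0.04,0,0,0,0,0]
    - [59,-0.05,0.005,0.02,0,0,0]
    - [59,0,0.015,0.045,0,0,0]
    - [59,0,0.015,0.045,0,0,0]
    - [59,0,0.015,0.045,0,0,0]
    - [59,0,0.013,0.04,0,0,0]
    - [59,0,0.01,0.027,0,0,0]
    - [59,0,0,0.015,0,0,0]
    - [59,0,0,0,0,0,0]
    - [59,0,0,0,0,0,0]
    - [59,0,0,0,0,0,0]

```text
t: 29.45
ee_pos: [0.657, -0.0962, 0.1154]
tcp_rot: [0.707, 0.0, 0.707, -0.0]
ft_force: [-0.8, -0.4, -1.2]
gripper_width: 0.0609
```

Run:
```python
from h import *
go([.6583,-.0959,.028])
p=grab_frame("wrist");cv2.imwrite("pics/w10.png",p["image"][:,:,::-1])
```

```text
t 29.45 pos [ 0.657  -0.0962  0.1154] shift mm [87.4  0.3  1.3] F [-0.8 -0.4 -1.2] w 60.9
axes x [-0.  0. -1.] y [0.001 1.    0.   ] j [-0.24  0.69  1.38 -0.    1.08 -1.81]
```

View pics/w10.png

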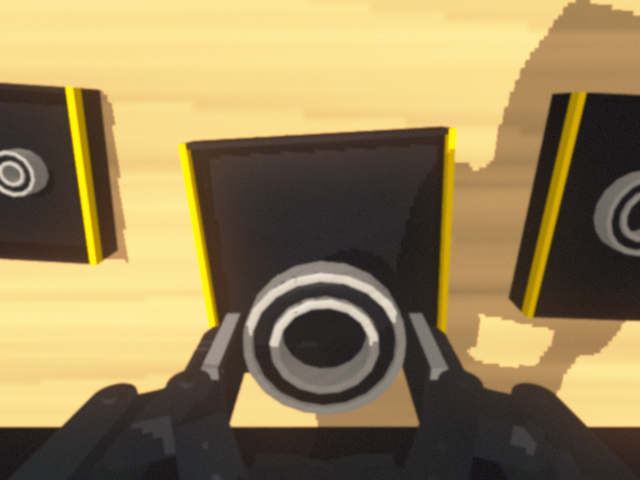

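The 62 mm bearing is held at (325,337) over tray138. Lowering.

Request:
drive_tool:
  plan:
    - [59,0.03,0,0.001,0,0,0]
    - [59,0.035,0,0,0,0,0]
    - [59,0.016,0,0,0,0,0]
    - [59,0.006,0,0,0,0,0]
    - [59,0,0,0,0,0,0]
    - [59,0,0,0,0,0,0]
    - [59,0,0,0,0,0,0]

```text
t: 30.38
ee_pos: [0.6592, -0.0962, 0.0291]
tcp_rot: [0.708, -0.0, 0.707, -0.0]
ft_force: [-0.4, 0.0, -1.2]
gripper_width: 0.0606
```

Run:
```python
from h import *
go([.6583,-.0959,.02])
```

```text
t 30.38 pos [ 0.6592 -0.0962  0.0291] shift mm [ 9.1  0.3 -0.9] F [-0.4  0.  -1.2] w 60.6
axes x [ 0.001 -0.    -1.   ] y [ 0.  1. -0.] j [-0.23  0.8   1.42 -0.    0.92 -1.8 ]
```

Request:
drive_tool:
  plan:
    - [59,0.006,0.0003,-0.0005,0,0,0]
    - [59,0.003,0,0,0,0,0]
    - [59,0.0005,0,0,0,0,0]
    - [59,0,0,0,0,0,0]
    - [59,0,0,0,0,0,0]

```text
t: 31.0
ee_pos: [0.658, -0.0957, 0.019]
tcp_rot: [0.707, 0.0, 0.707, -0.0]
ft_force: [-3.3, 0.5, 7.8]
gripper_width: 0.0602
```

Request:
drive_tool:
  plan:
    - [59,0.0005,0,0,0,0,0]
    - [59,0,0,0,0,0,0]

```text
t: 31.25
ee_pos: [0.658, -0.0957, 0.0189]
tcp_rot: [0.707, 0.0, 0.707, -0.0]
ft_force: [-5.8, 0.9, 14.0]
gripper_width: 0.0608
```

Seated. Releasing, rising and pulling back for a final look.

Request:
drive_tool:
  plan:
    - [75,0,0,0,0,0,0]
    - [82,0,0,0,0,0,0]
    - [82,0,0,0,0,0,0]
    - [82,-0.01,0,0,0,0,0]
    - [82,-0.04,0,0,0,0,0]
    - [82,-0.05,0,0,0,0,0]
    - [82,-0.05,0,-0.03,0,0,0]
    - [82,-0.03,0,-0.04,0,0,0]
    - [82,0,0,-0.045,0,0,0]
    - [82,0,0,-0.045,0,0,0]
    - [82,0,0,-0.04,0,0,0]
    - [82,0,0,-0.02,0,0,0]
    - [82,0,0,0,0,0,0]
    - [82,0,0,0,0,0,0]

```text
t: 33.0
ee_pos: [0.4393, -0.0959, 0.1988]
tcp_rot: [0.708, -0.0, 0.707, -0.0]
ft_force: [0.9, 0.1, 0.4]
gripper_width: 0.0699
```

Run:
```python
from h import *
go([.42,0,.2])
a=grab_frame("top");b=grab_frame("scene")
B={"90":"26","106":"38","122":"50","138":"62"}
for k in T:
    print(k,[(np.round(tray(p,k,s)[:2],4),np.round(ring(p,B[k],*tray(p,k,s)[:2],.015),4)) for p,s in((a,150),(b,120))])
cv2.imwrite("pics/top9.png",a["image"][:,:,::-1]);cv2.imwrite("pics/scene9.png",b["image"][:,:,::-1])
```

```text
t 33.0 pos [ 0.4393 -0.0959  0.1988] shift mm [ -1.3  95.9 -19.3] F [0.9 0.1 0.4] w 69.9
axes x [ 0.001 -0.    -1.   ] y [ 0.  1. -0.] j [-0.35  0.32  1.83  0.    0.99 -1.92]
90 [(array([ 0.6372, -0.2746]), array([ 0.6437, -0.3106,  0.3658])), (array([ 0.6076, -0.2719]), array([ 0.6076, -0.2724,  0.4899]))]
138 [(array([ 0.675 , -0.0952]), array([ 0.658 , -0.0962,  0.3671])), (array([ 0.6587, -0.0957]), array([ 0.6587, -0.0957,  0.9263]))]
122 [(array([0.6311, 0.0931]), array([0.6316, 0.0931, 0.8677])), (array([0.6319, 0.0936]), array([0.6324, 0.0931, 0.7762]))]
106 [(array([0.5943, 0.262 ]), array([0.5958, 0.262 , 0.8878])), (array([0.5954, 0.2628]), array([0.5964, 0.2623, 0.8237]))]
```

View pics/top9.png

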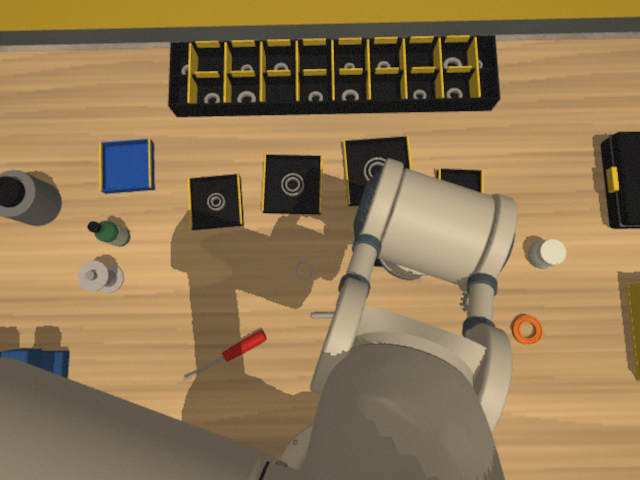

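View pics/scene9.png

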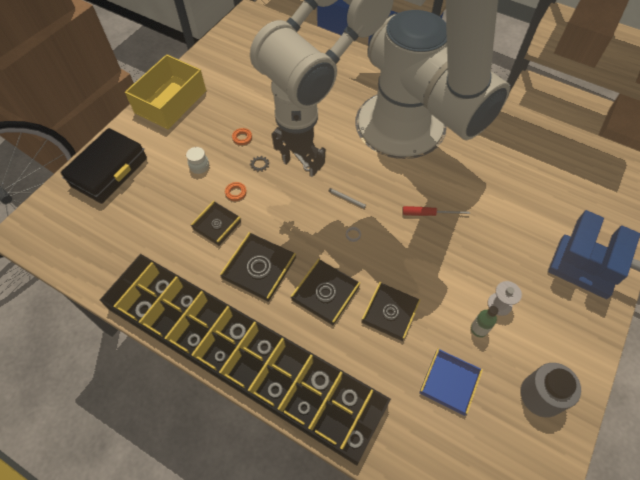

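The scene view shows all four bearings centred in their trays: (217,223), (259,266), (326,292) and (391,311). The spacer, cog, orange rings and blue tray haven't moved, and the gripper is well clear.

```bash
python3 -c "
from cell import *
print(sign_off())"
```

```text
the job is handed in; nothing more can be done
None
```

All four bearings are in their matching trays, smallest to largest: 26 mm in tray90, 38 mm in tray106, 50 mm in tray122 and 62 mm in tray138. I lowered each one until it touched the tray floor, opened the fingers a little and lifted clear. The robot's clock read about 33 s when I handed the job in. The highest wrist force I read was about 15 N.

**Centring:** In the last scene-camera check, each bearing was within about 1 mm of its tray's centre.

**Checks that failed or disagreed:**
- In the last top view the arm covered tray90 and part of tray138, so those two fits were useless.
- I had already seen the 26 mm bearing centred in tray90 from above. For the 62 mm bearing I relied on the scene view, which matched strongly (0.93).
- The scene-camera match for the 26 mm bearing was weak (0.49), but its position agreed with the other measurements.

**Left alone:** The spacer, sprocket, orange rings and blue tray are still where they were, judged by eye from the pictures.

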